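# Fit the power pack and clip the service cover on the data logger

### The job

The power bay of the data logger stands open. Lay the black power pack in its cradle on the floor of the bay, then refit the grey cover: hook its thin lip under the ledge at the bay's lower edge and swing its upper edge shut until the spring latch snaps over it and the cover lies flush. Do not shift or knock over anything else on the bench.

Things in the scene. Friction and masses are not known exactly. Their poses are not given: they have to be found in the camera images.
- logger_bay: power bay in the sloped service face of the fixed white data logger with blue cheeks (153 mm wide, 150 deep, 57 tall in front, 73 behind, 86 over the latch). Origin: middle of the back of the slot for the cover's lip, on the seat where the cover lies (z = 0). +x up the slope from ledge to latch, away from the robot give or take the yaw, rising 8 degrees; +y left along the ledge; +z out of the face
- ledge (a point): the ledge's free edge: grey bar over the whole width at the lower edge of the bay. In the logger_bay frame (same axes; point at 8, 0, 9 mm) it spans x -10 to 8, z 7 to 11 mm, so the slot under it is 8 mm deep and 7 mm high (x 0 to 8, z 0 to 7). From it the seat runs open to x = 20 mm, where the bay opens
- rim (a point): middle of the upper rim, at 128, 0, 6 mm in the logger_bay frame (same axes). The cover drops into a rim 6 mm above the seat at x = 128 and y = -64 and 64 mm: 2 mm play on each side, 3 mm along x with the lip in its slot. The seat is z = 0 all round the bay opening, which is x 20 to 116, y -58 to 58 mm, floor at z = -36 mm
- cradle (a point): where the seated pack's centre belongs: 68, 0, -21 mm in the logger_bay frame (same axes), 15 mm above the bay floor. The pack lies along y between four corner rails 8 mm tall, 4 thick, beside the last 17 mm of its long sides; 3 mm play across, 5 to 6 at each end. Beside the pack's long sides are 25 mm to the bay walls for fingers
- pack_center (a point): the centre of the black power pack, a block 46 mm (its x) by 106 mm (its y, collision 104 mm) by 30 mm tall (its z, up as it lies on the bench), about 0.28 kg; its two ends are alike for this job. Grasp it across its 46 mm width
- cover_grip (a point): centre of the black pull rib on the loose grey cover (about 0.12 kg, lying outer face up). +x from the lip to the upper edge, +y across, +z out of the outer face. Rib 44 mm long (x), 12 wide (y), 16 tall, on the 5 mm thick, 124 mm wide plate; its centre is 13 mm above the cover's underside, its top 21. Pinch across the 12 mm; the plate is flat for 56 mm on both sides
- cover_lip (a point): middle of the free edge of the cover's lip, on the underside: 94.5 mm from the rib's centre towards -x, 13 mm below it; axes as cover_grip. The lip is 3 mm thick, 110 wide, 14 long. Home: x 0 to 3, y -2 to 2, z 0 mm in the logger_bay frame. With the cover tilted 12 to 25 degrees to the seat (upper edge out) the lip slides into the slot
- cover_top (a point): the middle of the cover's upper edge, on its underside: 30.5 mm from the rib's centre towards +x and 13 mm below it; axes as cover_grip
- latch (a joint): travel (m) of the black spring latch at the middle of the upper rim: 0 sprung out, 0.008 pushed back up the slope. Its 24 mm wide nose reaches to x = 123 mm of the logger_bay frame, underside 6 mm above the seat, slanted on top: pressing the cover's upper edge down (2 to 6 N) pushes it back 5 mm, then it snaps over the edge. Thumb piece 20 mm above the seat
- cover: the cover as a whole, 125 mm long; origin on its underside, half-way along (32 mm from the rib's centre towards -x), axes as cover_grip
- pack: the power pack as a whole; origin in the middle of its underside, axes as pack_center
- blue_bottle_mid (a point): bystander: the bottle of blue buffer, 67 mm across, 152 mm tall with its cap; the point is half-way up
- sample_jar_1_mid (a point): bystander: a sample jar with black contents and white cap, 50 mm across, 78 mm tall; the point is half-way up
- sample_jar_2_mid (a point): bystander: a sample jar with blue cap, 44 mm across, 69 mm tall; the point is half-way up
- wash_bottle_mid (a point): bystander: the white wash bottle with red collar and bent nozzle, body 66 mm across, 232 mm tall over the nozzle; the axis of its round body lies 22 mm along its own +y from the point; the point is half-way up (116 mm)
- beaker_ph_mid (a point): bystander: a small glass beaker, 50 mm across, 54 mm tall; the point is half-way up
- jar_caps_mid (a point): bystander: a clear jar of blue caps with a white lid, 89 mm across, 100 mm tall; the point is half-way up

How it is judged:
By the outcome, as a careful person would: the job done as asked, in the order asked, and still so for the second after the job is handed in, with the robot touching nothing.
It also fails if it takes over 72 s, if anything falls off the work surface, if the arm or the gripper's body presses on something with over 40 N, if the wrist force passes 120 N, or if a joint passes its speed limit or range.

### The arm

A 6-joint arm with a two-finger parallel gripper is mounted at the origin on a cart in front of the work surface, level with it; the furniture and walls round the work are solid. World frame = base frame: x ahead of the robot, y to its left, z up, the work surface at z = 0. Lengths are in m, angles in rad, forces in N, time in s.
With the tool pointing down it reaches from about 0.275 to 0.875 m from the base axis. Payload 12.5 kg.
Tool frame: the origin (TCP) lies at the very end of the fingers, on their centre line; the grasp point (between the pads) lies 19 mm behind it; x points along the fingers, y is the direction in which the jaws open and shut, and the axes are right-handed (so a half turn about x gives the same grasp; the last joint's range is limited). The gripper opens to 85 mm and grips with 20 to 120 N. Pads are 22 mm wide; open, the fingers measure 114 mm over their backs; the gripper's body (76 mm by 85 mm) begins 54 mm behind the grasp point. The pads swing forward as they close: fully open they stand 13 mm farther back than shut.
Start: joints at [1.202, 0.351, 1.652, -0, 1.139, -0.085], TCP at [0.154, 0.528, 0.231] pointing down, gripper open.
Joint ranges: [-2.75, 2.75], [-0.79, 2.1], [0.01, 2.65], [-1.57, 4.71], [0.07, 3.14], [-2.87, 2.87]. Speed limits (rad/s): [2.22, 2.22, 2.79, 3.14, 3.14, 3.14].

### API

Orientations are given as a 3x3 rotation matrix whose columns are the frame's x, y, z axes.
In Python, from bench import manip gives the robot as it stands. Calls block until the motion is done:
- manip.move_ptp(position, orientation): joint-space move of the TCP to a pose.
- manip.move_l(position, attitude=None, max_speed=0.15): straight line of the TCP; attitude=None keeps the orientation; max_speed is the mean speed in m/s.
- manip.move_j(angles): joint-space move.
- manip.set_gripper(opening, effort=None): opening from 0.0 (shut) to 1.0 (fully open); effort is the grip in N (None keeps the last); returns when the fingers have stopped.
- manip.dwell(seconds).
- manip.inverse_kinematics(position, orientation): joint angles nearest the present ones, or None.
- manip.grab_frame(name): name is "side" or "top" or "wrist"; returns (picture, depth): 400x640x3 uint8, red, green, blue; 400x640 float32, m along the optical axis (not along the pixel's ray), 0 where there is no reading.
- manip.get_calibration(name): a dict with "camera_matrix" (3x3 intrinsics, pixels), "R" (3x3) and "t" (3): a world point X has camera coordinates R X + t. Camera axes: x right, y down, z forward; pixel columns grow to the right and rows downward; lengths in m; the calibration is good to about 2 mm. A picture is of the moment at which its call begins: read the wrist's pose just before it. get_calibration takes no time and is no camera call; for the wrist camera it gives the pose at the moment of the call.
A pose or a line that the arm cannot do raises manip.Unreachable and nothing moves.
- manip.sign_off(): hands the job in, once; it reports no verdict.
Trained networks look in the newest picture that a camera, given by its name, has taken for a name from the list of things; names that differ only in an ending like _2 or _b are one class to them, and where a whole thing is asked for, a point or a joint stands for the part that bears it (a point fixed in the world has none). Each returns a list of dicts, best first, with "confidence" (0 to 1); they miss things now and then, are a little off and sometimes report something else, mostly with a low value. They report only what shows in the picture. A call takes as long as a camera call.
- manip.look_for(camera, name): "at" ([x, y, z] in m, in world coordinates, good to about 4 mm: the middle of the surface that is visible of it).
Readings, each from a call of its own:
- manip.current_time(): time.
- manip.current_qpos(): joint angles.
- manip.current_joint_vel(): joint speeds.
- manip.current_joint_torque(): joint torques, N m.
- manip.current_ee_pos(): TCP position.
- manip.current_tcp_rot(): TCP orientation.
- manip.current_force(): force on the tool from outside, world axes, zero at the start.
- manip.current_ft_torque(): the same for the moment, N m.
- manip.current_grip_width(): opening from 0.0 (shut) to 1.0 (fully open).
Only numpy, scipy, OpenCV 4.12 (cv2) and the standard library are available. Lean on these libraries where they do the work, as an engineer would, in place of code of your own. Each camera call takes 0.05 s, during which the arm holds its last target.

## Working session

There is one attempt and no reset: what is moved stays moved. The work goes in short steps, each a Python script; the robot and the scene stay as the last script left them, time stands still between calls to the robot, and variables do not carry over. Pictures are saved under pics/ and viewed, and the job is handed in when it is done.

```bash
mkdir -p pics; ls; python3 - <<'E'
from bench import manip
import cv2,numpy as np
print(manip.current_time())
for c in ["side","top","wrist"]:
    im,d=manip.grab_frame(c); cv2.imwrite(f"pics/a_{c}.png",im[:,:,::-1]); np.save(f"/tmp/a_{c}_d.npy",d)
    k=manip.get_calibration(c); print(c,np.round(k["camera_matrix"],1).tolist(),np.round(k["R"],3).tolist(),np.round(k["t"],3))
for n in ["ledge","rim","cradle","logger_bay","pack_center","cover_grip","cover_lip","cover_top","latch","cover","blue_bottle_mid","sample_jar_1_mid","wash_bottle_mid","beaker_ph_mid","jar_caps_mid"]:
  for c in ["top","side"]:
    print(n,c,[(np.round(r["at"],3).tolist(),round(r["confidence"],2)) for r in manip.look_for(c,n)[:3]])
print(manip.current_time())
E
```

```text
pics
0.0
side [[443.0, 0.0, 309.2], [0.0, 443.0, 202.2], [0.0, 0.0, 1.0]] [[-0.925, -0.379, 0.004], [-0.197, 0.471, -0.86], [0.324, -0.797, -0.51]] [0.56  0.155 1.447]
top [[411.8, 0.0, 325.5], [0.0, 411.8, 201.1], [0.0, 0.0, 1.0]] [[-0.027, -1.0, 0.016], [-0.99, 0.024, -0.137], [0.137, -0.02, -0.99]] [0.092 0.58  1.344]
wrist [[282.1, 0.0, 323.5], [0.0, 282.1, 199.3], [0.0, 0.0, 1.0]] [[0.28, 0.96, -0.002], [0.92, -0.268, 0.285], [0.273, -0.082, -0.958]] [-0.55  -0.037  0.38 ]
ledge top []
ledge side [([0.492, 0.013, 0.022], 0.62)]
rim top [([0.481, 0.028, 0.019], 0.94)]
rim side [([0.492, 0.01, 0.023], 0.75)]
cradle top [([0.485, 0.031, 0.02], 0.92)]
cradle side [([0.491, 0.016, 0.027], 0.66), ([0.462, 0.408, 0.028], 0.49), ([0.568, 0.555, 0.034], 0.23)]
logger_bay top [([0.486, 0.03, 0.02], 0.7)]
logger_bay side [([0.493, 0.015, 0.026], 0.6)]
pack_center top [([0.469, 0.39, 0.028], 0.68)]
pack_center side [([0.461, 0.407, 0.029], 0.65)]
cover_grip top [([0.468, -0.332, 0.003], 0.98)]
cover_grip side [([0.495, -0.319, 0.004], 0.6)]
cover_lip top [([0.469, -0.332, 0.007], 0.93)]
cov
[... 289 characters left out ...]
0.319, 0.007], 0.53)]
blue_bottle_mid top [([0.427, -0.175, 0.098], 0.72), ([0.469, -0.335, 0.005], 0.46)]
blue_bottle_mid side [([0.416, -0.165, 0.071], 0.72)]
sample_jar_1_mid top [([0.435, 0.228, 0.081], 0.77)]
sample_jar_1_mid side [([0.435, 0.241, 0.037], 0.76)]
wash_bottle_mid top [([0.655, 0.087, 0.124], 0.8)]
wash_bottle_mid side [([0.654, 0.11, 0.084], 0.97), ([0.493, -0.322, 0.002], 0.34)]
beaker_ph_mid top [([0.593, 0.072, 0.04], 0.46)]
beaker_ph_mid side [([0.59, 0.092, 0.033], 0.69), ([0.46, 0.409, 0.03], 0.3)]
jar_caps_mid top [([0.473, -0.332, 0.003], 0.61), ([0.662, -0.353, 0.098], 0.58)]
jar_caps_mid side [([0.665, -0.346, 0.089], 0.57), ([0.498, -0.315, -0.001], 0.37)]
1.65
```

View pics/a_top.png

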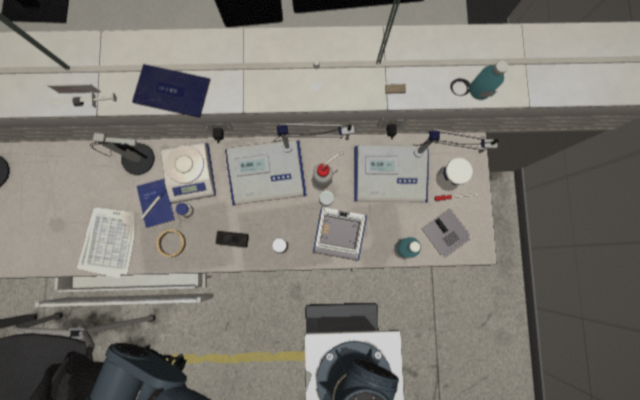

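View pics/a_side.png

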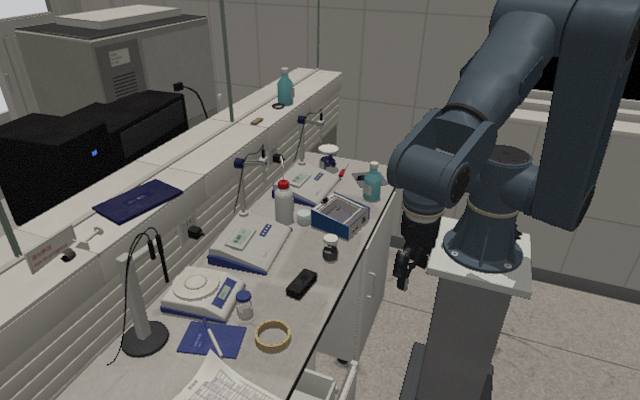

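View pics/a_wrist.png

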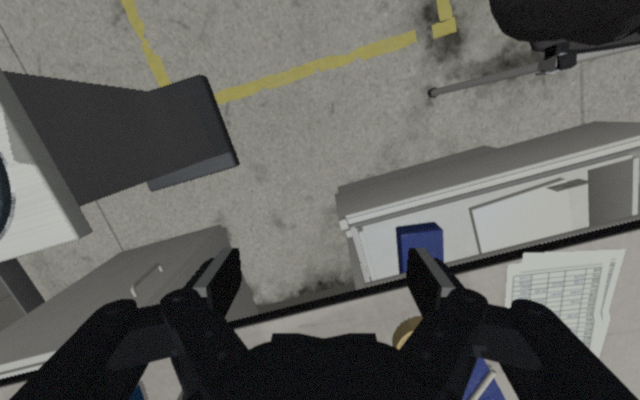

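```bash
cat > h.py <<'E'
from bench import manip
import cv2,numpy as np
from scipy.spatial.transform import Rotation as Ro
def down(yaw):
    c,s=np.cos(yaw),np.sin(yaw)
    return np.array([[0,c,s],[0,s,-c],[-1,0,0.]])
def snap(c,name):
    k=manip.get_calibration(c); im,d=manip.grab_frame(c)
    cv2.imwrite(f"pics/{name}.png",im[:,:,::-1]); np.savez(f"/tmp/{name}.npz",im=im,d=d,K=k["camera_matrix"],R=k["R"],t=k["t"])
    return cloud(name)
def cloud(name):
    z=np.load(f"/tmp/{name}.npz"); d=z["d"]; K=z["K"]
    v,u=np.mgrid[:d.shape[0],:d.shape[1]]
    P=np.stack([(u-K[0,2])/K[0,0]*d,(v-K[1,2])/K[1,1]*d,d],-1)
    W=(P-z["t"])@z["R"]
    W[d<=0]=np.nan
    return z["im"],W
E
python3 - <<'E'
from h import *
p=manip.current_ee_pos();R=manip.current_tcp_rot();k=manip.get_calibration("wrist")
C=-k["R"].T@k["t"]
print(np.round(R,3),p); print("cam in tool",R.T@(C-p)); print(np.round(k["R"]@R,3))
for y in [0.0,np.pi/2,-np.pi/2,np.pi]:
  print(y,[None if q is None else np.round(q,2) for q in [manip.inverse_kinematics([0.40,0.39,0.28],down(y))]])
E
```

```text
[[ 0.    0.28  0.96]
 [-0.    0.96 -0.28]
 [-1.   -0.    0.  ]] [0.15398321 0.5279858  0.23128811]
cam in tool [-0.14263814  0.00071149 -0.07258434]
[[ 0.001  1.     0.   ]
 [-0.285  0.     0.958]
 [ 0.958 -0.001  0.285]]
0.0 [array([ 0.69,  0.32,  1.57, -0.  ,  1.25,  0.69])]
1.5707963267948966 [array([ 0.69,  0.32,  1.57, -0.  ,  1.25, -0.88])]
-1.5707963267948966 [array([ 0.69,  0.32,  1.57, -0.  ,  1.25,  2.26])]
3.141592653589793 [array([ 0.69,  0.32,  1.57, -0.  ,  1.25, -2.45])]
```

```bash
python3 - <<'E'
from h import *
manip.move_ptp([0.44,0.03,0.27],down(np.pi/2)); print(manip.current_time())
snap("wrist","b_log")
for n in ["ledge","rim","cradle","latch","logger_bay"]:
    print(n,[(np.round(r["at"],4).tolist(),round(r["confidence"],2)) for r in manip.look_for("wrist",n)[:3]])
manip.move_ptp([0.43,0.39,0.22],down(np.pi/2)); print(manip.current_time())
snap("wrist","b_pack")
for n in ["pack_center","pack"]:
    print(n,[(np.round(r["at"],4).tolist(),round(r["confidence"],2)) for r in manip.look_for("wrist",n)[:3]])
E
```

```text
3.7167
ledge [([0.4857, 0.0306, 0.0198], 0.86), ([0.5944, 0.0765, 0.0409], 0.73)]
rim [([0.4842, 0.0302, 0.0197], 0.62), ([0.4631, 0.3821, 0.0332], 0.52)]
cradle [([0.4883, 0.0333, 0.0231], 0.78), ([0.4789, -0.3429, 0.0033], 0.29)]
latch [([0.5339, 0.0207, 0.0769], 0.68), ([0.478, -0.3398, 0.0018], 0.51)]
logger_bay [([0.4924, 0.0304, 0.0166], 0.56)]
5.375
pack_center [([0.467, 0.3943, 0.033], 0.78), ([0.4882, 0.024, 0.0221], 0.64)]
pack [([0.4643, 0.397, 0.0308], 0.79)]
```

View pics/b_log.png

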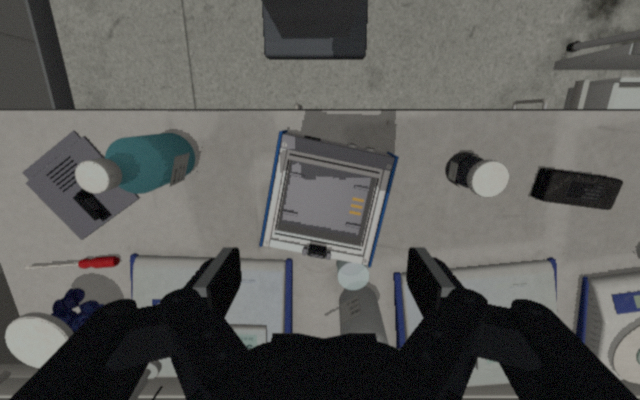

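View pics/b_pack.png

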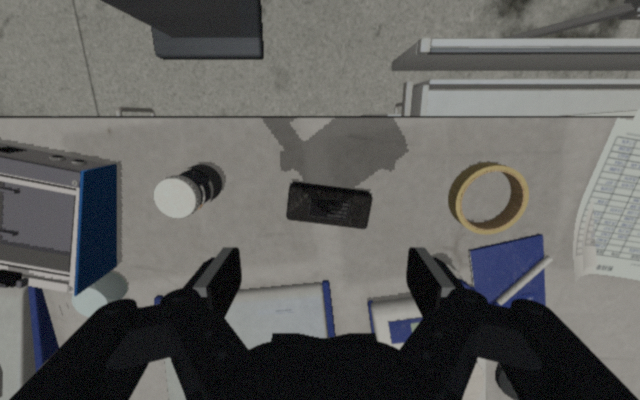

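```bash
python3 - <<'E'
from h import *
im,W=cloud("b_pack")
m=(abs(W[...,0]-0.465)<.08)&(abs(W[...,1]-0.395)<.09)&(W[...,2]>0.02)&(W[...,2]<.05)
P=W[m]; print(len(P),np.percentile(P[:,2],[5,25,50,75,95]))
top=P[P[:,2]>.024]
(c,s,a)=cv2.minAreaRect((top[:,:2]*1000).astype(np.float32)); print(c,s,a)
print(np.nanmedian(W[m|True][:,2][(abs(W[...,0]-.465)<.1).ravel()&(abs(W[...,1]-.395)<.1).ravel()&(W[...,2]<.015).ravel()]))
im,W=cloud("b_log")
m=(abs(W[...,0]-0.47)<.12)&(abs(W[...,1]-0.03)<.11)&(W[...,2]>0.045)&(W[...,2]<.1)
P=W[m]; print(len(P))
(c,s,a)=cv2.minAreaRect((P[:,:2]*1000).astype(np.float32)); print(c,s,a)
# height map picture: top-down 1mm, x up, y left
g=np.zeros((220,220),np.float32)
mm=(abs(W[...,0]-0.48)<.1)&(abs(W[...,1]-0.03)<.1)
Q=W[mm]; col=im[mm]
H=np.zeros((600,600,3),np.uint8);H2=H.copy()
for q,cc in sorted(zip(Q,col),key=lambda t:t[0][2]):
    u=int((0.13-q[1])*3000);v=int((0.58-q[0])*3000)
    cv2.rectangle(H2,(u-3,v-3),(u+3,v+3),[int(x) for x in cc[::-1]],-1)
    h=int(np.clip(q[2]/.1,0,1)*255); cv2.rectangle(H,(u-3,v-3),(u+3,v+3),cv2.applyColorMap(np.uint8([[h]]),cv2.COLORMAP_JET)[0,0].tolist(),-1)
cv2.imwrite("pics/logh.png",H);cv2.imwrite("pics/logc.png",H2)
big=cv2.resize(im[110:280,240:420],None,fx=3.3,fy=3.3,interpolation=cv2.INTER_CUBIC);cv2.imwrite("pics/logz.png",big[:,:,::-1])
E
```

```text
2967 [0.02662148 0.02926011 0.02990177 0.03046083 0.03128615]
(468.6836242675781, 395.65753173828125) (104.49359130859375, 45.723533630371094) 82.13367462158203
3.506790994135794e-05
7611
(474.9569396972656, 35.255714416503906) (153.6240692138672, 150.84744262695312) 78.08963012695312
```

View pics/logh.png

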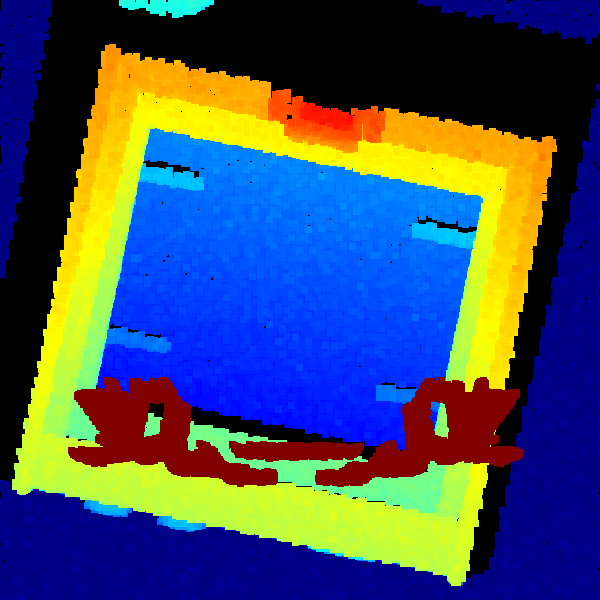

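View pics/logz.png

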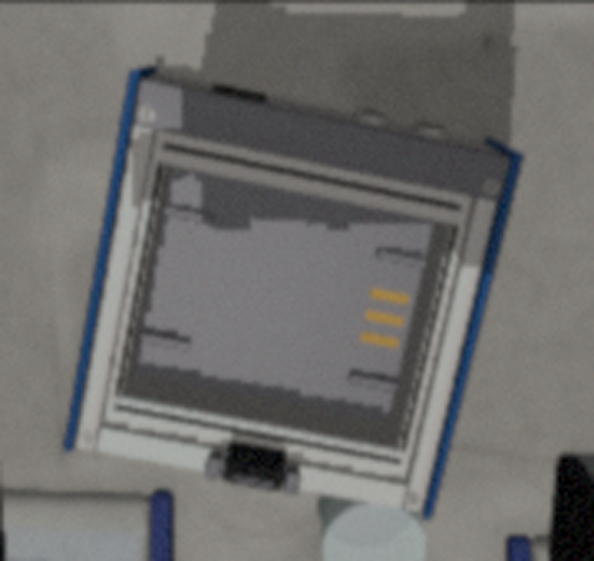

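```bash
cat > fit.py <<'E'
from h import *
from scipy.optimize import minimize
def bayR(yaw): 
    return Ro.from_euler("zy",[yaw,-np.radians(8)]).as_matrix()
def resid(p,Q):
    L=(Q-p[:3])@bayR(p[3])*1000
    x,y,z=L.T
    use=(x>-9)&(x<134)&(abs(y)<72)
    x,y,z=x[use],y[use],z[use]
    use=~((abs(y)<17)&(x>112)); x,y,z=x[use],y[use],z[use]
    m=np.where((x>20)&(x<116)&(abs(y)<58),-36,0.)
    m=np.where(x<8,11,m); m=np.where((x>128)|((abs(y)>64)&(x>=8)),6,m)
    r=np.minimum(abs(z-m),5)
    return r.mean()
def fitbay(name,p0):
    im,W=cloud(name)
    mm=(abs(W[...,0]-0.48)<.11)&(abs(W[...,1]-0.03)<.11)&(W[...,2]<.1)&(W[...,2]>0.012)
    Q=W[mm]
    best=None
    for dx in [-.005,0,.005]:
      for dy in [-.004,.004]:
        s=np.array(p0)+[dx,dy,0,0]
        sim=np.vstack([s]+[s+d for d in np.diag([.006,.006,.004,.03])])
        r=minimize(resid,s,args=(Q,),method="Nelder-Mead",options=dict(initial_simplex=sim,xatol=1e-5,fatol=1e-4,maxiter=800))
        if best is None or r.fun<best.fun: best=r
    return best
if __name__=="__main__":
    yaw=-np.radians(11.9)
    c=np.array([.475,.0353]); o=c-0.065*np.array([np.cos(yaw),np.sin(yaw)])
    for k in range(1):
        r=fitbay("b_log",[o[0],o[1],.05,yaw]); print(r.fun,r.x,np.degrees(r.x[3]))
    im,W=cloud("b_log"); mm=(abs(W[...,0]-0.48)<.11)&(abs(W[...,1]-0.03)<.11)&(W[...,2]<.1)&(W[...,2]>0.012)
    L=(W[mm]-r.x[:3])@bayR(r.x[3])*1000
    f=L[(L[:,2]<-32)]; print("floor",np.percentile(f,[2,50,98],axis=0).round(1))
    for x0 in range(-14,140,4):
        s=L[(abs(L[:,0]-x0-2)<2)&(abs(L[:,1]-40)<12)]
        print(x0, len(s),np.round(np.median(s[:,2]),1) if len(s) else None,end=" | ")
    print()
    for y0 in range(-80,80,3):
        s=L[(abs(L[:,0]-90)<12)&(abs(L[:,1]-y0-1.5)<1.5)]
        print(y0, len(s),np.round(np.median(s[:,2]),1) if len(s) else None,end=" | ")
E
python3 fit.py
```

```text
1.6476785919354144 [ 0.41441708  0.04820352  0.04618987 -0.20576512] -11.789472897248729
floor [[ 23.  -64.2 -52.4]
 [ 69.7  -2.8 -36. ]
 [184.1  55.5 -33.2]]
-14 35 -15.1 | -10 58 9.5 | -6 59 9.8 | -2 61 9.6 | 2 60 9.8 | 6 59 7.3 | 10 54 -1.4 | 14 53 -1.2 | 18 38 -1.6 | 22 43 -37.6 | 26 48 -37.1 | 30 46 -37.0 | 34 43 -37.3 | 38 52 -30.6 | 42 40 -37.1 | 46 45 -37.1 | 50 45 -37.4 | 54 47 -37.2 | 58 40 -37.1 | 62 43 -37.2 | 66 45 -37.3 | 70 44 -37.1 | 74 45 -37.2 | 78 42 -37.0 | 82 46 -37.3 | 86 42 -37.2 | 90 45 -36.9 | 94 53 -31.0 | 98 31 -36.7 | 102 44 -37.2 | 106 40 -36.9 | 110 41 -37.2 | 114 164 -14.7 | 118 49 -1.1 | 122 50 -1.1 | 126 74 2.4 | 130 52 5.2 | 134 46 5.0 | 138 2 4.4 | 
-80 0 None | -77 32 11.3 | -74 51 11.0 | -71 44 8.1 | -68 41 8.1 | -65 51 2.7 | -62 46 1.8 | -59 73 -23.4 | -56 31 -34.4 | -53 33 -34.2 | -50 33 -34.1 | -47 34 -34.6 | -44 34 -34.2 | -41 35 -34.2 | -38 35 -35.1 | -35 32 -35.1 | -32 32 -35.0 | -29 34 -35.2 | -26 32 -35.3 | -23 34 -35.5 | -20 32 -35.4 | -17 34 -35.5 | -14 33 -35.6 | -11 32 -35.7 | -8 34 -35.6 | -5 32 -35.5 | -2 34 -35.6 | 1 33 -35.9 | 4 32 -36.2 | 7 33 -36.2 | 10 32 -36.6 | 13 34 -36.4 | 16 35 -36.5 | 19 31 -36.4 | 22 33 -36.8 | 25 32 -37.0 | 28 35 -36.7 | 31 30 -36.7 | 34 34 -36.6 | 37 34 -36.9 | 40 30 -37.0 | 43 33 -36.9 | 46 30 -37.3 | 49 33 -37.3 | 52 33 -37.2 | 55 101 -20.5 | 58 42 -1.6 | 61 55 -1.4 | 64 42 4.2 | 67 39 4.3 | 70 49 4.6 | 73 38 7.1 | 76 7 6.4 | 79 0 None |
```

```bash
python3 - <<'E'
from h import *
from fit import bayR
for n in ["b_log","b_pack"]:
    im,W=cloud(n); Q=W.reshape(-1,3)
    c={"b_log":.03,"b_pack":.39}[n]
    Q=Q[(abs(Q[:,2])<.012)&(Q[:,0]>.36)&(Q[:,0]<.55)&(abs(Q[:,1]-c)<.25)]
    A=np.c_[Q[:,:2],np.ones(len(Q))]; s=np.linalg.lstsq(A,Q[:,2],rcond=None)[0]
    print(n,s, "at logger",s@[.475,.035,1])
im,W=cloud("b_log"); L=(W.reshape(-1,3)-[.4144,.0482,.0462])@bayR(-.20577)
for lab,sel in dict(floor=(L[:,2]<-.032)&(L[:,2]>-.042)&(abs(L[:,1])<.05)&(L[:,0]>.03)&(L[:,0]<.11),ledge=(L[:,0]>-.009)&(L[:,0]<.006)&(L[:,2]>.005)&(L[:,2]<.02)&(abs(L[:,1])<.07)).items():
    q=L[sel]; print(lab,np.linalg.lstsq(np.c_[q[:,:2],np.ones(len(q))],q[:,2],rcond=None)[0])
# table visible near
im,W=cloud("b_log")
m=(abs(W[...,2])<.02)&(W[...,0]>.36)
# cover
mc=(abs(W[...,0]-.48)<.1)&(abs(W[...,1]+.335)<.11)
q=W[mc]; print(len(q),np.percentile(q[:,2],[2,25,50,75,98]))
E
```

```text
b_log [-0.00011473 -0.00113346  0.00016147] at logger 6.7305206047527e-05
b_pack [ 0.00205355  0.00035203 -0.00085915] at logger 0.00012860913517206897
floor [ 0.00279447 -0.02872875 -0.03619226]
ledge [ 0.00712126 -0.02857684  0.01084177]
15257 [-0.00105403  0.00020163  0.00103917  0.00487388  0.01667917]
```

```bash
sed -i 's/"zy"/"ZY"/' fit.py; python3 fit.py; python3 - <<'E'
from h import *
im,W=cloud("b_log")
# cover map
mm=(abs(W[...,0]-0.475)<.1)&(abs(W[...,1]+.34)<.1)
Q=W[mm]; col=im[mm]
H=np.zeros((600,600,3),np.uint8);H2=H.copy()
for q,cc in sorted(zip(Q,col),key=lambda t:t[0][2]):
    u=int((-0.24-q[1])*3000);v=int((0.575-q[0])*3000)
    cv2.rectangle(H2,(u-4,v-4),(u+4,v+4),[int(x) for x in cc[::-1]],-1)
    h=int(np.clip(q[2]/.03,0,1)*255); cv2.rectangle(H,(u-4,v-4),(u+4,v+4),cv2.applyColorMap(np.uint8([[h]]),cv2.COLORMAP_JET)[0,0].tolist(),-1)
cv2.imwrite("pics/covh.png",np.hstack([H,H2])[::1,:][:, :])
cv2.imwrite("pics/covh.png",cv2.resize(np.hstack([H,H2]),(800,400)))
E
```

```text
1.1197523148404107 [ 0.41438842  0.04785716  0.045991   -0.2073629 ] -11.881019243597223
floor [[ 22.9 -62.5 -54.5]
 [ 69.5  -2.2 -36. ]
 [183.9  56.2 -34. ]]
-14 35 -13.7 | -10 59 10.9 | -6 59 11.1 | -2 61 10.8 | 2 59 11.1 | 6 58 8.9 | 10 57 -0.1 | 14 53 0.2 | 18 38 -0.1 | 22 44 -36.2 | 26 47 -35.8 | 30 45 -35.9 | 34 45 -36.1 | 38 51 -29.2 | 42 44 -35.8 | 46 43 -35.9 | 50 45 -36.1 | 54 46 -36.0 | 58 42 -35.9 | 62 45 -36.1 | 66 43 -36.1 | 70 41 -36.1 | 74 46 -36.1 | 78 43 -36.0 | 82 44 -36.2 | 86 42 -36.2 | 90 45 -35.8 | 94 55 -29.9 | 98 31 -35.8 | 102 43 -36.0 | 106 41 -36.0 | 110 42 -36.0 | 114 161 -14.5 | 118 49 -0.1 | 122 49 -0.1 | 126 75 3.4 | 130 52 6.1 | 134 46 5.9 | 138 2 5.2 | 
-80 0 None | -77 33 9.1 | -74 49 8.8 | -71 43 6.0 | -68 41 6.1 | -65 48 1.1 | -62 40 0.2 | -59 69 -18.9 | -56 31 -35.9 | -53 35 -35.8 | -50 33 -35.5 | -47 35 -35.9 | -44 31 -35.6 | -41 37 -35.2 | -38 32 -36.0 | -35 34 -36.2 | -32 30 -36.0 | -29 36 -36.0 | -26 30 -36.0 | -23 36 -36.2 | -20 31 -35.9 | -17 35 -36.0 | -14 32 -36.0 | -11 33 -36.0 | -8 35 -35.9 | -5 32 -35.8 | -2 33 -35.6 | 1 35 -35.9 | 4 31 -35.9 | 7 33 -36.1 | 10 33 -36.1 | 13 34 -36.2 | 16 32 -36.1 | 19 32 -36.1 | 22 32 -35.7 | 25 31 -36.2 | 28 34 -36.2 | 31 33 -35.6 | 34 34 -35.8 | 37 33 -35.4 | 40 31 -35.9 | 43 33 -36.0 | 46 32 -35.7 | 49 30 -36.1 | 52 34 -35.7 | 55 52 -33.7 | 58 103 -7.0 | 61 43 0.1 | 64 56 5.7 | 67 36 6.2 | 70 52 6.4 | 73 38 9.1 | 76 8 8.7 | 79 0 None |
```

View pics/covh.png

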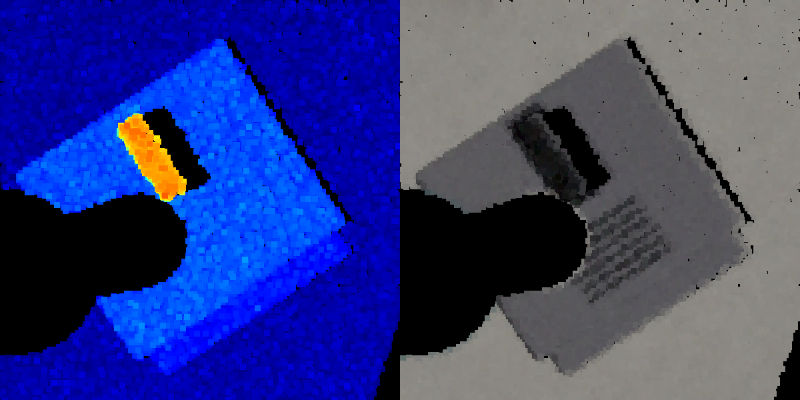

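```bash
python3 - <<'E'
from h import *
import fit
manip.move_ptp([0.475,0.05,0.26],down(-0.17)); print(manip.current_time(),manip.current_qpos())
snap("wrist","b_log2")
r=fit.fitbay("b_log2",[.4144,.0479,.046,-.2074]); print(r.fun,r.x)
manip.move_ptp([.4687,.3957,.10],down(-np.radians(7.87)))
snap("wrist","b_pack2")
im,W=cloud("b_pack2")
m=(abs(W[...,0]-0.465)<.08)&(abs(W[...,1]-0.395)<.09)&(W[...,2]>0.024)&(W[...,2]<.04)
print(cv2.minAreaRect((W[m][:,:2]*1000).astype(np.float32)),manip.current_time())
E
```

```text
6.825 [8.20871570e-03 1.86989575e-01 1.79579859e+00 1.81087407e-04
 1.15872796e+00 1.76320278e-01]
1.2391889077482576 [ 0.414328    0.04787515  0.04618618 -0.21001068]
((469.00347900390625, 396.08251953125), (104.27190399169922, 46.04175567626953), 82.26030731201172) 8.3417
```

View pics/b_pack2.png

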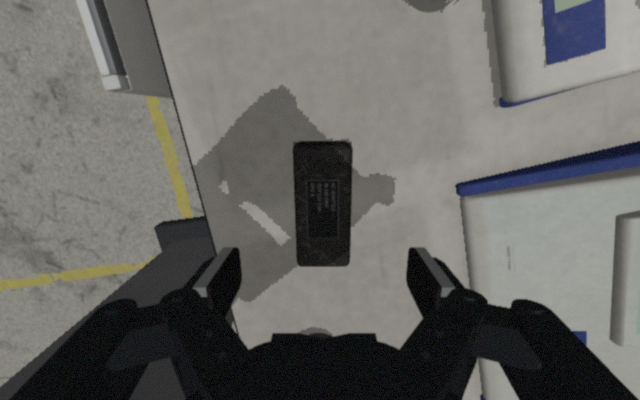

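View pics/b_log2.png

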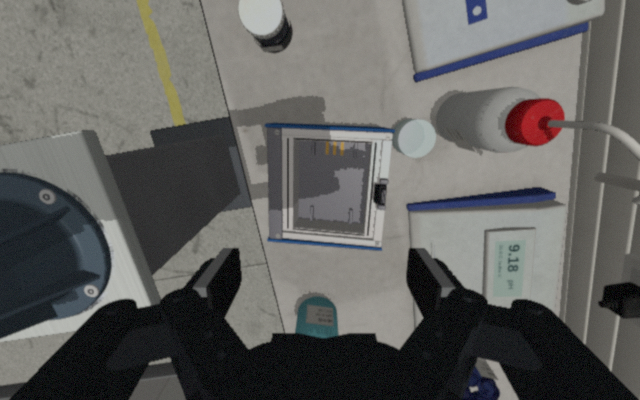

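```bash
cat >> h.py <<'E'
O=np.array([.41436,.04787,.0461]); YAW=-.2087
RB=Ro.from_euler("ZY",[YAW,-np.radians(8)]).as_matrix()
def bay(x,y,z): return O+RB@(np.array([x,y,z])/1000)
def toolbay(): # jaw along bay x, fingers along -bay z
    return np.c_[-RB[:,2],RB[:,0],-RB[:,1]]
def st(): print("t",round(manip.current_time(),2),"p",np.round(manip.current_ee_pos(),4),"F",np.round(manip.current_force(),1),"w",round(manip.current_grip_width(),3))
E
python3 - <<'E'
from h import *
print(np.linalg.det(toolbay()), [manip.inverse_kinematics(bay(68,0,z),toolbay()) is not None for z in (100,-32)])
manip.move_l([.4688,.3959,.003],down(-np.radians(7.8)),max_speed=.12); st()
manip.set_gripper(0.3,50); st()
manip.move_l([.4688,.3959,.15],max_speed=.25); st()
snap("wrist","c_pick")
E
```

```text
0.9999999999999991 [True, True]
t 9.3 p [0.4692 0.3962 0.0037] F [0.3 0.6 0. ] w 0.997
t 9.75 p [0.469  0.3961 0.0036] F [-1.3 -0.1  5.8] w 0.532
t 10.49 p [0.468  0.3953 0.1484] F [-0.4 -0.4 -4.1] w 0.528
```

View pics/c_pick.png

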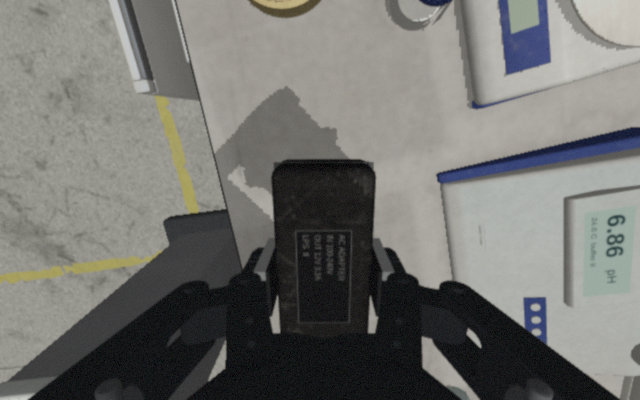

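```bash
python3 - <<'E'
from h import *
manip.move_ptp(bay(68,0,70),toolbay()); manip.dwell(.2); st()
e=manip.current_ee_pos(); R=manip.current_tcp_rot()
print("err bay mm",RB.T@(e-O)*1000, np.degrees(np.arccos((np.trace(R.T@toolbay())-1)/2)))
manip.move_l(bay(68,0,-20),max_speed=.1); st()
for z in (-24,-27,-29,-31,-32.5):
    manip.move_l(bay(68,0,z),max_speed=.03); st()
    print(z,RB.T@(manip.current_ee_pos()-O)*1000)
    if manip.current_force()[2]>9: break
E
```

```text
t 12.09 p [0.4709 0.0366 0.1249] F [ 1.2  0.1 -3. ] w 0.526
err bay mm [68.10483553  0.66628119 69.98254655] 0.06478105697047101
t 13.14 p [0.4832 0.0333 0.0362] F [ 0.9 -0.2 -3.5] w 0.528
t 13.43 p [0.4835 0.0332 0.0319] F [-0.2 -0.2 -1.8] w 0.529
-24 [ 6.80164957e+01  9.64282127e-03 -2.39467088e+01]
t 13.68 p [0.4838 0.0331 0.0287] F [-0.   0.1 -3.9] w 0.53
-27 [ 6.78937127e+01 -2.61179058e-02 -2.71334721e+01]
t 13.93 p [0.4841 0.0331 0.0267] F [-0.2 -0.6 -4. ] w 0.529
-29 [ 6.79190269e+01 -1.39605140e-02 -2.91110541e+01]
t 14.18 p [0.4844 0.033  0.0247] F [-0.8 -0.1 -3.5] w 0.527
-31 [ 6.79249031e+01 -1.69364353e-02 -3.11128870e+01]
t 14.43 p [0.4848 0.033  0.0234] F [-0.5 -0.3 -1.4] w 0.531
-32.5 [ 6.81147730e+01  2.14002203e-02 -3.24699362e+01]
```

```bash
python3 - <<'E'
from h import *
for z in (-33.3,-34):
    manip.move_l(bay(68,0,z),max_speed=.03); manip.dwell(.1); st()
    if manip.current_force()[2]>1: break
manip.set_gripper(0.65); st()
manip.move_l(bay(68,0,70),max_speed=.2); 
manip.move_ptp([0.475,0.05,0.26],down(-0.17)); snap("wrist","d_pack"); st()
for n in ["pack","pack_center"]:
    print(n,[(np.round((np.array(r["at"])-O)@RB*1000,1),round(r["confidence"],2)) for r in manip.look_for("wrist",n)[:2]])
im,W=cloud("d_pack"); L=(W-O)@RB*1000
m=(abs(L[...,0]-68)<30)&(abs(L[...,1])<57)&(L[...,2]>-15)&(L[...,2]<2)
q=L[m]; print(len(q),np.percentile(q[:,2],[2,50,98]),cv2.minAreaRect(q[:,:2].astype(np.float32)))
print(np.linalg.lstsq(np.c_[q[:,:2],np.ones(len(q))],q[:,2],rcond=None)[0])
cv2.imwrite("pics/d_pz.png",cv2.resize(im[110:260,250:410],None,fx=4,fy=4,interpolation=cv2.INTER_CUBIC)[:,:,::-1])
E
```

```text
t 14.78 p [0.4848 0.033  0.0234] F [-6.6 -0.4 14.9] w 0.526
t 15.04 p [0.4849 0.033  0.0226] F [ 0.5  0.7 -0.4] w 0.654
t 16.36 p [0.4744 0.0499 0.2581] F [-0.  -0.2 -0.5] w 0.648
pack [(array([69.4,  3.8, -5.7]), 0.65), (array([168.4,  67.8, -25.1]), 0.61)]
pack_center [(array([68.7,  3.6, -2.7]), 0.86)]
2766 [-9.79972069 -5.98471294 -4.28430182] ((68.10771179199219, -0.11241912841796875), (45.99605941772461, 104.4087905883789), 0.15466435253620148)
[-1.05143333e-02 -4.72932107e-03 -5.42625596e+00]
```

View pics/d_pz.png

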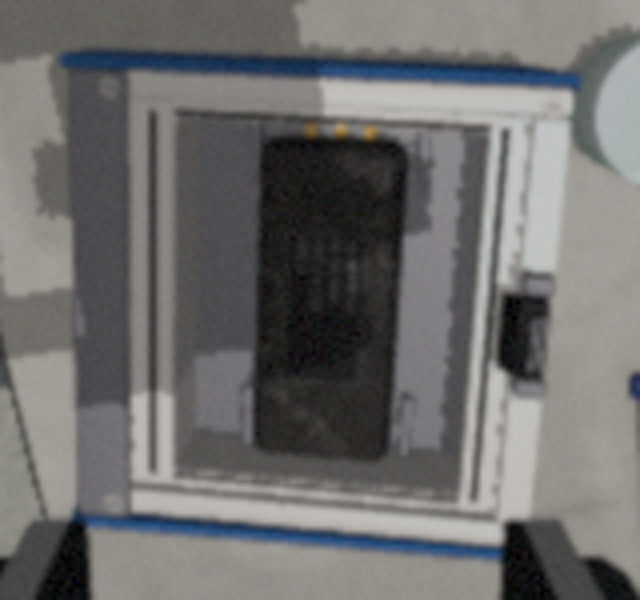

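```bash
python3 - <<'E'
from h import *
manip.move_ptp([0.43,-0.30,0.26],down(np.pi/2+.2)); manip.dwell(.1); snap("wrist","e_cov"); st(); print(manip.current_qpos())
for n in ["cover","cover_grip","blue_bottle_mid"]:
    print(n,[(np.round(r["at"],4),round(r["confidence"],2)) for r in manip.look_for("wrist",n)[:2]])
im,W=cloud("e_cov")
m=(abs(W[...,0]-0.475)<.1)&(abs(W[...,1]+.33)<.1)&(W[...,2]>.0015)&(W[...,2]<.03)
rib=m&(W[...,2]>.016)
q=W[rib]; print("rib",len(q),cv2.minAreaRect((q[:,:2]*1000).astype(np.float32)),np.median(q[:,2]))
lab,cc=cv2.connectedComponents(m.astype(np.uint8))
big=np.argmax(np.bincount(cc[cc>0])); q=W[(cc==big)]; print("plate",len(q),cv2.minAreaRect((q[:,:2]*1000).astype(np.float32)))
E
```

```text
t 18.87 p [ 0.4301 -0.2998  0.26  ] F [-0.6 -0.3 -0.1] w 0.643
[-6.97482143e-01  2.74522737e-01  1.68307353e+00  3.16456255e-05
  1.18396080e+00 -2.46847738e+00]
cover [(array([ 0.4676, -0.338 ,  0.0043]), 0.65)]
cover_grip [(array([ 0.4687, -0.3345,  0.0071]), 0.8)]
blue_bottle_mid [(array([ 0.4109, -0.1991,  0.1013]), 0.57), (array([0.5086, 0.0389, 0.0252]), 0.19)]
rib 257 ((495.9609375, -317.0686950683594), (43.2943229675293, 12.842589378356934), 34.418182373046875) 0.020829481125748093
plate 6942 ((470.1312561035156, -333.96856689453125), (128.62831115722656, 125.50931549072266), 32.838077545166016)
```

View pics/e_cov.png

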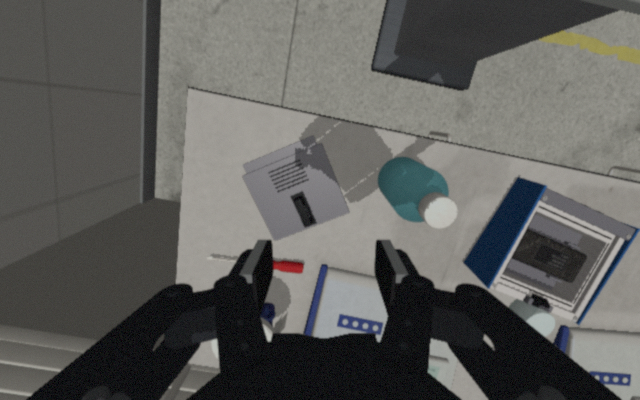

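```bash
python3 - <<'E'
from h import *
im,W=cloud("e_cov")
m=(abs(W[...,0]-0.475)<.1)&(abs(W[...,1]+.33)<.1)&(W[...,2]>.0035)&(W[...,2]<.03)
# plate top fit: project on candidate yaw, use sharpest extents
q=W[m][:,:2]*1000
for a in np.arange(29,37,.5):
    c,s=np.cos(np.radians(a)),np.sin(np.radians(a)); X=q@[c,s];Y=q@[-s,c]
    # y edges as function of x: slope
    xs=np.arange(np.percentile(X,8),np.percentile(X,92),5)
    hi=[np.percentile(Y[abs(X-x)<2.5],99) for x in xs]; lo=[np.percentile(Y[abs(X-x)<2.5],1) for x in xs]
    ys=np.arange(np.percentile(Y,8),np.percentile(Y,92),5); t=[np.percentile(X[abs(Y-y)<2.5],99) for y in ys]
    print(a,np.degrees([np.polyfit(xs,hi,1)[0],np.polyfit(xs,lo,1)[0],-np.polyfit(ys,t,1)[0]]).round(2))
r=W[m&(W[...,2]>.016)][:,:2]; u,s,v=np.linalg.svd(r-r.mean(0)); print(np.degrees(np.arctan(v[0][1]/v[0][0])))
E
```

```text
29.0 [4.61 4.52 4.6 ]
29.5 [4.   4.21 4.12]
30.0 [3.59 3.71 3.71]
30.5 [3.16 3.09 3.21]
31.0 [2.69 2.75 2.63]
31.5 [2.17 2.18 2.26]
32.0 [1.69 1.81 1.72]
32.5 [1.21 1.23 1.18]
33.0 [0.63 0.62 0.65]
33.5 [0.22 0.26 0.17]
34.0 [-0.46 -0.26 -0.33]
34.5 [-0.87 -0.79 -0.91]
35.0 [-1.37 -1.23 -1.37]
35.5 [-1.81 -1.67 -1.87]
36.0 [-2.23 -2.39 -2.54]
36.5 [-2.86 -2.74 -2.83]
33.3317745248244
```

```bash
cat >> h.py <<'E'
def covfit(name,a=33.65):
    im,W=cloud(name)
    m=(abs(W[...,0]-0.475)<.1)&(abs(W[...,1]+.33)<.1)&(W[...,2]>.0035)&(W[...,2]<.03)
    q=W[m][:,:2]*1000
    c,s=np.cos(np.radians(a)),np.sin(np.radians(a)); X=q@[c,s];Y=q@[-s,c]
    t=np.percentile(X,99.7); hi,lo=np.percentile(Y,[99.6,.4])
    r=W[m&(W[...,2]>.016)][:,:2]*1000; rx=r@[c,s]; ry=r@[-s,c]
    R=np.array([[c,-s],[s,c]])
    print("width",hi-lo,"plate-based rib",R@[t-30.5,(hi+lo)/2],"rib mid",R@[(rx.max()+rx.min())/2,(ry.max()+ry.min())/2],"rib dims",np.ptp(rx),np.ptp(ry))
E
python3 - <<'E'
from h import *
covfit("e_cov")
Rg=down(np.pi/2+np.radians(33.65))
print(manip.inverse_kinematics([.496,-.317,.1],Rg))
manip.move_ptp([.496,-.317,.10],Rg); manip.set_gripper(.55)
snap("wrist","e_cov2"); covfit("e_cov2"); st(); print(manip.current_qpos()[5])
E
```

```text
width 122.69213632298124 plate-based rib [ 495.67095067 -317.09885214] rib mid [ 495.97131577 -317.08801847] rib dims 43.229505914220084 13.016564100427559
[-6.47760745e-01  5.79442775e-01  1.65441728e+00 -4.44089210e-16
  9.07732599e-01 -2.80586037e+00]
width 122.38885348986031 plate-based rib [ 495.80510039 -317.0550069 ] rib mid [ 496.04110529 -316.6590109 ] rib dims 43.62232049739137 12.585246829404696
t 20.05 p [ 0.4962 -0.3173  0.1012] F [-0.7  0.3  1.2] w 0.55
-2.8055067555270004
```

View pics/e_cov2.png

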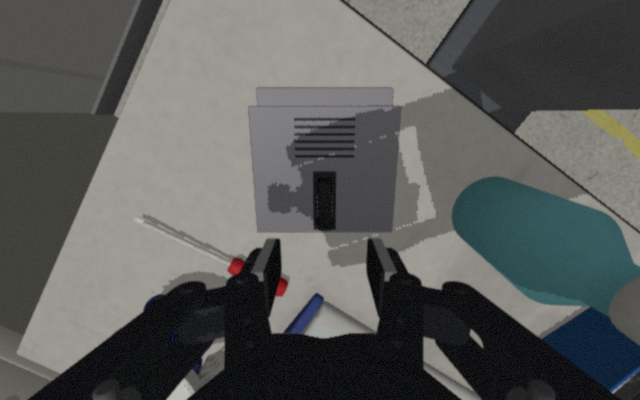

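```bash
python3 - <<'E'
from h import *
Rg=down(np.pi/2+np.radians(33.65))
manip.move_l([.4959,-.3171,.0065],Rg,max_speed=.1); st()
manip.set_gripper(0.0,90); manip.dwell(.1); st()
manip.move_l([.4959,-.3171,.25],max_speed=.2); manip.dwell(.1); st()
snap("wrist","f_held")
E
```

```text
t 21.13 p [ 0.4963 -0.3173  0.0071] F [-0.2 -0.3 -0. ] w 0.55
t 21.66 p [ 0.4961 -0.3172  0.0072] F [-1.5  1.7  5.9] w 0.112
t 23.12 p [ 0.4956 -0.3169  0.249 ] F [-0.1 -0.4 -0.9] w 0.114
```

View pics/f_held.png

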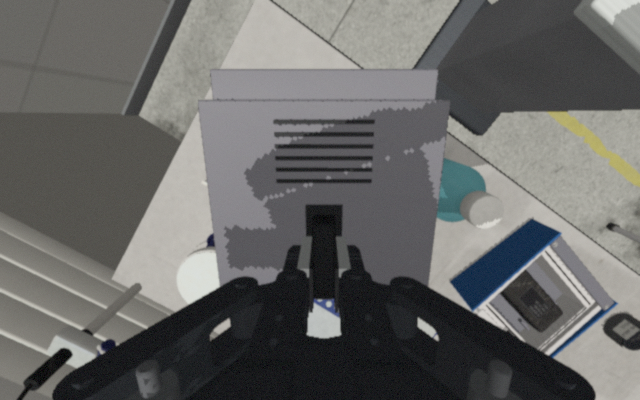

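```bash
python3 - <<'E'
from h import *
im,W=cloud("f_held")
p=manip.current_ee_pos();R=manip.current_tcp_rot()
T=((W-p)@R*1000); C=np.stack([T[...,2],T[...,1],-T[...,0]],-1) # cover-like axes: x,y,z up
m=(abs(C[...,1])<65)&(C[...,0]>-110)&(C[...,0]<-15)&(abs(C[...,2])<15)
q=C[m]; 
pl=q[(q[:,0]>-75)&(abs(q[:,1])>25)&(abs(q[:,1])<58)]; s=np.linalg.lstsq(np.c_[pl[:,:2],np.ones(len(pl))],pl[:,2],rcond=None)[0]; print("plane",s,np.degrees(s[:2]),len(pl))
print("lip edge x",np.percentile(q[:,0],[.05,.3,1]))
b=np.arange(-100,-70,1.)
print([(x,round(float(np.median(q[(q[:,0]>=x)&(q[:,0]<x+1)][:,2])),1)) for x in b if ((q[:,0]>=x)&(q[:,0]<x+1)).sum()>5])
for x in (-88,-60,-40): 
    k=q[abs(q[:,0]-x)<3]; print(x,k[:,1].min(),k[:,1].max())
ys=np.arange(-50,50,5); e=[np.percentile(q[abs(q[:,1]-y)<2.5][:,0],1) for y in ys]; print("yaw of lip deg",np.degrees(np.polyfit(ys,e,1)[0]),np.mean(e))
E
```

```text
plane [-1.60360198e-04  2.82997717e-04 -2.43642529e+00] [-0.00918796  0.01621457] 14530
lip edge x [-93.63822769 -93.50063621 -92.97842379]
[(np.float64(-94.0), -4.9), (np.float64(-93.0), -4.3), (np.float64(-92.0), -4.3), (np.float64(-91.0), -4.5), (np.float64(-90.0), -4.5), (np.float64(-89.0), -4.2), (np.float64(-88.0), -4.5), (np.float64(-87.0), -4.5), (np.float64(-86.0), -4.5), (np.float64(-85.0), -4.4), (np.float64(-84.0), -4.4), (np.float64(-83.0), -4.5), (np.float64(-82.0), -4.5), (np.float64(-81.0), -4.4), (np.float64(-80.0), -3.5), (np.float64(-79.0), -2.6), (np.float64(-78.0), -2.4), (np.float64(-77.0), -2.4), (np.float64(-76.0), -2.5), (np.float64(-75.0), -2.5), (np.float64(-74.0), -2.5), (np.float64(-73.0), -2.5), (np.float64(-72.0), -2.4), (np.float64(-71.0), -2.4)]
-88 -54.43744266729922 55.30674285263749
-60 -61.45085894131065 62.66667864590659
-40 -61.556526371992945 62.349613828821724
yaw of lip deg 0.022806322003286094 -93.00763324517743
```

```bash
cat >> h.py <<'E'
LIP=np.array([-94.0,0.4,-7.4])
def covR(th):
    c,s=np.cos(np.radians(th)),np.sin(np.radians(th))
    return RB@np.array([[c,0,-s],[0,1,0],[s,0,c]])
def covpose(x,z,th,y=0,lip=None):
    C=covR(th); p=bay(x,y,z)-C@((LIP if lip is None else lip)/1000)
    return p,np.c_[-C[:,2],C[:,1],C[:,0]]
def lipnow(lip=None):
    R=manip.current_tcp_rot(); p=manip.current_ee_pos(); C=np.c_[R[:,2],R[:,1],-R[:,0]]
    l=RB.T@(p+C@((LIP if lip is None else lip)/1000)-O)*1000
    B=RB.T@C
    print("lip",l.round(2),"tilt",np.degrees(np.arctan2(B[2,0],B[0,0])).round(2)); return l
E
python3 - <<'E'
from h import *
th=16
for s in (0,10,20): print(manip.inverse_kinematics(*covpose(1+s*.96,.5+s*.276,th)))
p,R=covpose(25,130,th); print(p, manip.inverse_kinematics(p,R))
manip.move_ptp(p,R); st(); lipnow()
p,R=covpose(25,45,th); manip.move_l(p,R,max_speed=.15); manip.dwell(.15); st(); lipnow()
snap("wrist","g_hover"); snap("side","g_side")
E
```

```text
[ 0.01519095  0.36069559  2.16522    -0.41707664  0.22481698 -0.95798123]
[ 0.01013207  0.36305752  2.14282005 -0.37709889  0.24215435 -1.00328696]
[ 0.00529061  0.36589483  2.12022504 -0.34315888  0.2596213  -1.04231437]
[0.50186209 0.02892961 0.22330766] [ 0.01197977  0.11509281  2.0459266  -0.16396719  0.5768974  -1.23085986]
t 24.57 p [0.5022 0.0285 0.2235] F [-0.2  0.4 -0.6] w 0.114
lip [ 25.47  -0.36 130.09] tilt 16.01
t 25.44 p [0.5139 0.0264 0.1402] F [ 0.2  0.4 -0.4] w 0.111
lip [25.67  0.09 45.8 ] tilt 16.1
```

View pics/g_hover.png

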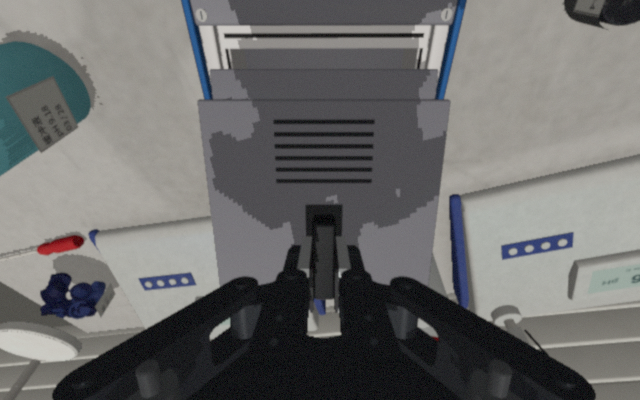

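View pics/g_side.png

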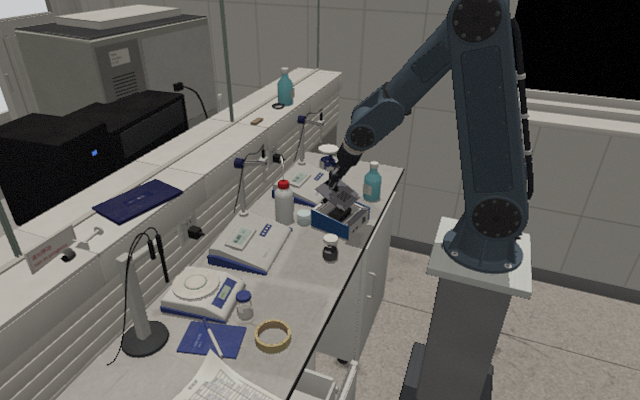

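```bash
python3 - <<'E'
from h import *
for s,th in ((20,16),(10,16),(0,16),(0,12),(0,8),(0,4),(0,0),(0,-1)):
    q=manip.inverse_kinematics(*covpose(1+s*.96,.5+s*.276,th)); print(s,th,np.round(q,3))
th=16
p,R=covpose(1+22*.961,.8+22*.276,th); manip.move_l(p,R,max_speed=.1); manip.dwell(.2); st(); lipnow()
snap("wrist","g_pre"); snap("side","g_pre_s")
E
```

```text
20 16 [ 0.005  0.366  2.12  -0.343  0.26  -1.042]
10 16 [ 0.01   0.363  2.143 -0.377  0.242 -1.003]
0 16 [ 0.015  0.361  2.165 -0.417  0.225 -0.958]
0 12 [ 0.004  0.384  2.119 -0.243  0.305 -1.138]
0 8 [-0.006  0.41   2.073 -0.147  0.388 -1.239]
0 4 [-0.015  0.439  2.027 -0.088  0.471 -1.302]
0 0 [-0.023  0.471  1.981 -0.049  0.553 -1.345]
0 -1 [-0.025  0.479  1.97  -0.041  0.574 -1.354]
t 26.27 p [0.5162 0.026  0.1017] F [ 0.4 -0.2 -0.1] w 0.112
lip [22.6   0.09  7.4 ] tilt 16.07
```

View pics/g_pre.png

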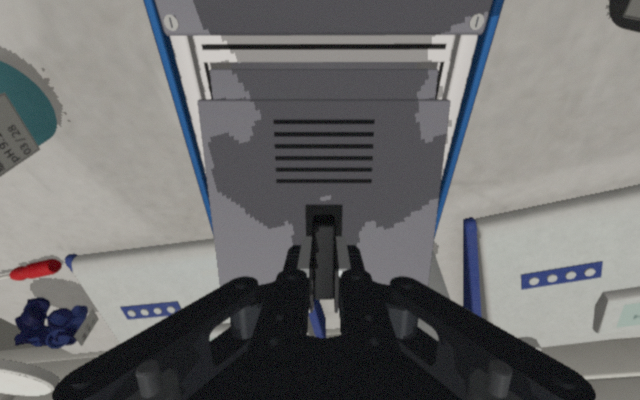

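```bash
python3 - <<'E'
from h import *
im,W=cloud("g_pre"); L=(W-O)@RB*1000
m=(abs(L[...,1])<50)&(L[...,0]>-12)&(L[...,0]<60)&(L[...,2]<40)&(L[...,2]>-40)
q=L[m]
for x in range(-12,44,2):
    k=q[(q[:,0]>=x)&(q[:,0]<x+2)]
    if len(k): print(x,len(k),np.median(k[:,2]).round(1),end=" | ")
m=(L[...,0]>24)&(L[...,0]<34)&(L[...,2]>5)&(L[...,2]<16); print("\nlip y",L[m][:,1].min(),L[m][:,1].max())
m=(L[...,0]>24)&(L[...,0]<34)&(abs(L[...,1])<100)&(L[...,2]>3); y=L[m][:,1]; print(np.histogram(y,np.arange(-80,81,4)))
E
```

```text
-6 703 11.0 | -4 1397 11.0 | -2 1157 11.0 | 0 1371 10.9 | 2 1130 10.9 | 4 1204 11.1 | 6 1145 10.5 | 8 729 0.0 | 10 1017 -0.0 | 12 984 0.1 | 14 833 0.0 | 16 971 -0.0 | 18 816 -0.0 | 20 73 10.8 | 22 1009 10.6 | 24 1488 10.9 | 26 1583 11.3 | 28 937 12.4 | 30 940 13.1 | 32 914 13.6 | 34 1144 15.1 | 36 923 16.9 | 38 901 17.4 | 40 906 18.0 | 42 901 18.6 | 
lip y -76.60401815843211 77.19243514636347
(array([  9, 201, 235, 176,  41,   0, 113, 192, 194, 185, 196, 189, 198,
       184, 185, 190, 193, 184, 184, 207, 183, 184, 185, 194, 194, 189,
       193, 184, 189, 192, 190, 192, 187, 135,   0,  10, 202, 172, 270,
        18]), array([-80, -76, -72, -68, -64, -60, -56, -52, -48, -44, -40, -36, -32,
       -28, -24, -20, -16, -12,  -8,  -4,   0,   4,   8,  12,  16,  20,
        24,  28,  32,  36,  40,  44,  48,  52,  56,  60,  64,  68,  72,
        76,  80]))
```

```bash
python3 - <<'E'
from h import *
th=16
for s in (14,9,6,3,1,-0.5):
    p,R=covpose(1+s*.961,.6+s*.276,th); manip.move_l(p,R,max_speed=.05); f=RB.T@manip.current_force(); print(s,"Fbay",f.round(1),end=" "); lipnow()
    if np.linalg.norm(f)>12: break
manip.dwell(.15); st(); lipnow(); snap("wrist","g_in")
E
```

```text
14 Fbay [-0.7  0.9 -1.1] lip [ 1.431e+01 -1.000e-02  4.500e+00] tilt 15.99
9 Fbay [-1.   0.4 -1.4] lip [9.6  0.   3.09] tilt 15.99
6 Fbay [ 0.   0.8 -1.3] lip [ 6.68 -0.    2.24] tilt 15.99
3 Fbay [ 0.7  0.3 -0.4] lip [ 3.68 -0.03  1.37] tilt 15.98
1 Fbay [-0.2 -0.  -0.8] lip [ 1.85 -0.    0.84] tilt 15.99
-0.5 Fbay [ 1.8  0.4 -0.9] lip [0.91 0.14 0.56] tilt 16.05
t 28.08 p [0.4961 0.0303 0.0918] F [2.9 0.  0.2] w 0.114
lip [0.91 0.12 0.55] tilt 16.04
```

View pics/g_in.png

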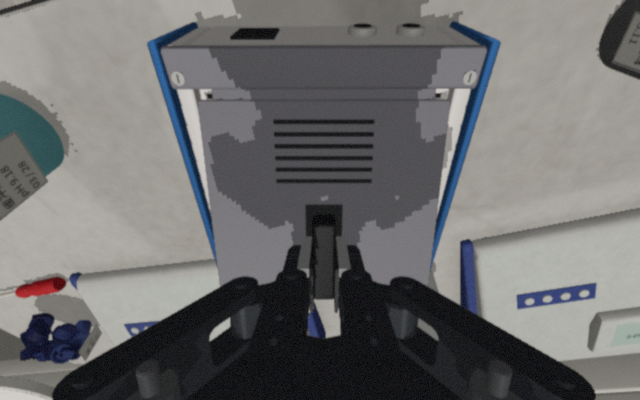

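```bash
python3 - <<'E'
from h import *
for th in (13,10,8,6.5,5.5,4.5,4):
    p,R=covpose(1.3,.4,th); manip.move_l(p,R,max_speed=.04); f=RB.T@manip.current_force(); print(th,"Fbay",f.round(1),end=" "); lipnow()
    if np.linalg.norm(f)>15: break
manip.dwell(.1); st(); lipnow(); print("latch",manip.current_ft_torque().round(2))
E
```

```text
13 Fbay [-0.5  0.5 -1. ] lip [ 0.97 -0.24  0.14] tilt 12.99
10 Fbay [ 0.  -0.3 -1.4] lip [ 0.79 -0.3   0.12] tilt 10.03
8 Fbay [-0.8  0.1 -1.6] lip [ 0.78 -0.23  0.18] tilt 8.04
6.5 Fbay [-0.6 -0.3 -1.1] lip [ 0.86 -0.14  0.23] tilt 6.52
5.5 Fbay [ 0.  -0.2 -0.7] lip [ 1.06 -0.09  0.29] tilt 5.51
4.5 Fbay [-2.7 -1.4  0.8] lip [ 0.82 -0.09  0.3 ] tilt 4.46
4 Fbay [-3.  -0.4 -0.2] lip [ 1.05 -0.04  0.36] tilt 3.97
t 30.04 p [0.5037 0.0285 0.0733] F [-2.6  0.4 -0.9] w 0.109
lip [ 1.06 -0.04  0.35] tilt 3.98
latch [ 0.1   0.55 -0.03]
```

```bash
python3 - <<'E'
from h import *
for th in (3,2.2,1.5,1,.5,0,-.4):
    p,R=covpose(1.3,.2,th); manip.move_l(p,R,max_speed=.03); f=RB.T@manip.current_force(); print(th,"Fbay",f.round(1),end=" "); lipnow()
    if np.linalg.norm(f)>22: break
manip.dwell(.1); st(); lipnow()
snap("wrist","h_shut")
E
```

```text
3 Fbay [-4.1  0.1 -1.6] lip [ 1.04 -0.05  0.  ] tilt 2.96
2.2 Fbay [-3.1  0.1 -2.8] lip [ 1.15 -0.05  0.09] tilt 2.18
1.5 Fbay [-4.6  0.7 -1.9] lip [ 1.32 -0.    0.13] tilt 1.49
1 Fbay [-4.8 -0.5 -1.1] lip [ 1.36 -0.    0.17] tilt 1.0
0.5 Fbay [-1.  -0.5 -6. ] lip [1.66 0.05 0.02] tilt 0.53
0 Fbay [-0.8  0.3 -1.3] lip [2.08 0.11 0.32] tilt 0.08
-0.4 Fbay [-0.9 -0.6  2.9] lip [1.57 0.03 0.38] tilt -0.37
t 31.89 p [0.5059 0.0281 0.0665] F [-1.1  1.   3.2] w 0.112
lip [1.56 0.06 0.33] tilt -0.36
```

View pics/h_shut.png

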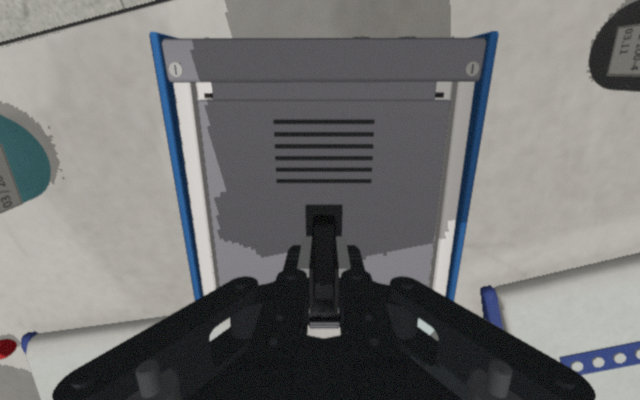

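```bash
python3 - <<'E'
from h import *
for z in (-.4,-1.0):
    p,R=covpose(1.5,z,-.4); manip.move_l(p,R,max_speed=.03); manip.dwell(.05); f=RB.T@manip.current_force(); print(z,"Fbay",f.round(1),end=" "); lipnow()
    if f[2]>12: break
manip.set_gripper(.45); st()
p,R=covpose(1.5,60,0); manip.move_l(p,R,max_speed=.15)
manip.move_ptp([0.475,0.05,0.26],down(-0.17)); manip.dwell(.1); snap("wrist","i_chk"); st()
for n in ["latch","cover"]:
    print(n,[(np.round((np.array(r["at"])-O)@RB*1000,1),round(r["confidence"],2)) for r in manip.look_for("wrist",n)[:2]])
im,W=cloud("i_chk"); L=(W-O)@RB*1000
m=(L[...,0]>16)&(L[...,0]<122)&(abs(L[...,1])<58)&(abs(L[...,2]-5)<12)&~((abs(L[...,1])<25)&(L[...,0]>60))
q=L[m]; s=np.linalg.lstsq(np.c_[q[:,:2],np.ones(len(q))],q[:,2],rcond=None)[0]; print(len(q),s,"z at x=10,120:",s@[10,0,1],s@[120,0,1])
for x in range(-12,144,4):
    k=L[(L[...,0]>=x)&(L[...,0]<x+4)&(abs(abs(L[...,1])-35)<15)]; print(x,np.median(k[:,2]).round(1),end=" | ")
print()
for y in range(-76,76,4):
    k=L[(L[...,1]>=y)&(L[...,1]<y+4)&(abs(L[...,0]-90)<15)]; print(y,np.median(k[:,2]).round(1),end=" | ")
print()
for x in range(108,146,2):
    k=L[(L[...,0]>=x)&(L[...,0]<x+2)&(abs(L[...,1])<9)]; print(x,np.median(k[:,2]).round(1) if len(k) else None,end=" | ")
cv2.imwrite("pics/i_z.png",cv2.resize(im[110:260,250:410],None,fx=4,fy=4,interpolation=cv2.INTER_CUBIC)[:,:,::-1])
E
```

```text
-0.4 Fbay [-5.2 -0.6 16.7] lip [1.58 0.05 0.3 ] tilt -0.38
t 32.63 p [0.506  0.028  0.0656] F [ 0.5  0.4 -0.9] w 0.447
t 34.71 p [0.4749 0.0499 0.2595] F [-0.1 -0.2  0.2] w 0.451
latch [(array([127.4,   0.3,  15. ]), 0.77)]
cover [(array([70.1,  2.9,  0.6]), 0.56), (array([  3. , 176.8,  32.9]), 0.34)]
5674 [-1.17280893e-03 -8.37471272e-04  5.18564976e+00] z at x=10,120: 5.173921672757253 5.044912690761454
-12 11.1 | -8 11.2 | -4 11.0 | 0 11.1 | 4 10.3 | 8 3.3 | 12 3.4 | 16 5.0 | 20 5.2 | 24 5.1 | 28 5.1 | 32 5.2 | 36 298.4 | 40 292.9 | 44 289.5 | 48 288.9 | 52 275.4 | 56 253.8 | 60 232.1 | 64 236.9 | 68 248.2 | 72 278.0 | 76 285.0 | 80 290.6 | 84 293.2 | 88 292.8 | 92 289.5 | 96 287.7 | 100 286.8 | 104 285.7 | 108 286.1 | 112 280.9 | 116 281.0 | 120 272.2 | 124 285.7 | 128 250.4 | 132 250.1 | 136 254.8 | 140 264.0 | 
-76 9.3 | -72 6.1 | -68 5.7 | -64 4.9 | -60 5.0 | -56 5.1 | -52 5.2 | -48 5.1 | -44 4.9 | -40 5.2 | -36 5.0 | -32 5.1 | -28 5.2 | -24 5.3 | -20 5.0 | -16 5.0 | -12 4.9 | -8 20.4 | -4 21.0 | 0 21.0 | 4 14.3 | 8 5.2 | 12 5.1 | 16 5.1 | 20 5.3 | 24 288.0 | 28 286.5 | 32 300.6 | 36 5.0 | 40 5.3 | 44 4.9 | 48 5.2 | 52 5.1 | 56 5.1 | 60 3.0 | 64 5.6 | 68 5.7 | 72 9.3 | 
108 114.3 | 110 221.2 | 112 236.2 | 114 20.9 | 116 19.3 | 118 5.5 | 120 5.6 | 122 7.0 | 124 11.3 | 126 14.2 | 128 16.1 | 130 16.7 | 132 20.6 | 134 250.6 | 136 254.8 | 138 258.6 | 140 262.7 | 142 266.1 | 144 270.0 |
```

View pics/i_z.png

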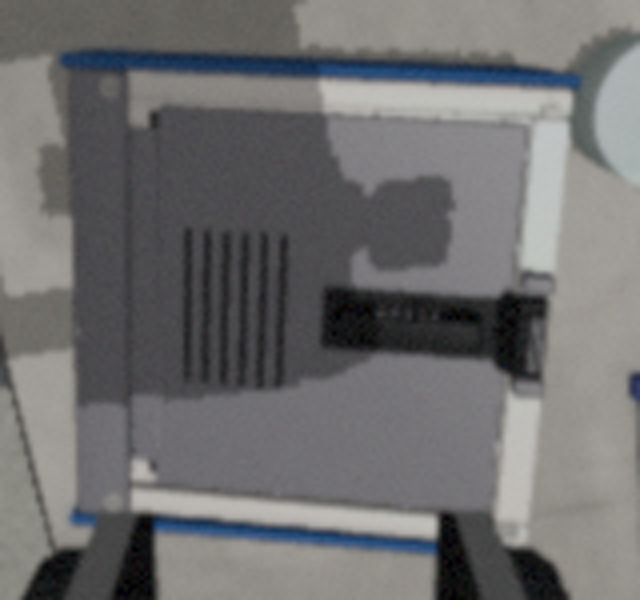

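```bash
python3 - <<'E'
from h import *
for n in ("b_log","b_log2","i_chk"):
    im,W=cloud(n); L=(W-O)@RB*1000
    print(n)
    for x in range(116,140,1):
        k=L[(L[...,0]>=x)&(L[...,0]<x+1)&(abs(L[...,1])<9)&(L[...,2]<60)]; print(x,np.median(k[:,2]).round(1) if len(k) else None,end=" | ")
    print()
ref={"blue_bottle_mid":1,"sample_jar_1_mid":1,"wash_bottle_mid":1,"beaker_ph_mid":1,"jar_caps_mid":1}
snap("top","j_top"); snap("side","j_side")
a=cv2.imread("pics/a_top.png").astype(int);b=cv2.imread("pics/j_top.png").astype(int)
for n in ref: print(n,[(np.round(r["at"],3).tolist(),round(r["confidence"],2)) for c in ("top","side") for r in manip.look_for(c,n)[:1]])
st()
E
```

```text
b_log
116 -0.6 | 117 -0.5 | 118 -0.3 | 119 -0.4 | 120 -0.3 | 121 -0.1 | 122 0.7 | 123 6.7 | 124 9.2 | 125 11.2 | 126 13.3 | 127 14.6 | 128 15.7 | 129 16.6 | 130 16.2 | 131 18.1 | 132 20.1 | 133 20.1 | 134 20.5 | 135 20.0 | 136 14.3 | 137 None | 138 None | 139 None | 
b_log2
116 -0.3 | 117 -0.2 | 118 -0.0 | 119 0.5 | 120 0.1 | 121 -0.1 | 122 1.0 | 123 8.9 | 124 10.4 | 125 11.4 | 126 12.9 | 127 14.0 | 128 16.0 | 129 17.0 | 130 16.3 | 131 18.9 | 132 20.5 | 133 20.6 | 134 20.6 | 135 20.2 | 136 17.1 | 137 None | 138 None | 139 None | 
i_chk
116 19.4 | 117 16.3 | 118 5.8 | 119 5.2 | 120 5.8 | 121 5.6 | 122 5.9 | 123 8.6 | 124 10.6 | 125 12.2 | 126 13.8 | 127 15.0 | 128 15.9 | 129 16.3 | 130 15.9 | 131 18.1 | 132 20.4 | 133 20.8 | 134 20.5 | 135 20.9 | 136 19.2 | 137 5.9 | 138 None | 139 None | 
blue_bottle_mid [([0.424, -0.176, 0.098], 0.8), ([0.417, -0.163, 0.072], 0.97)]
sample_jar_1_mid [([0.435, 0.008, 0.058], 0.59), ([0.434, 0.244, 0.034], 0.57)]
wash_bottle_mid [([0.66, 0.087, 0.123], 0.72), ([0.656, 0.112, 0.086], 0.88)]
beaker_ph_mid [([0.593, 0.091, 0.03], 0.78)]
jar_caps_mid [([0.663, -0.353, 0.098], 0.56), ([0.67, -0.346, 0.054], 0.57)]
t 35.41 p [0.475 0.05  0.26 ] F [-0.4 -0.2 -0.4] w 0.451
```

View pics/j_side.png

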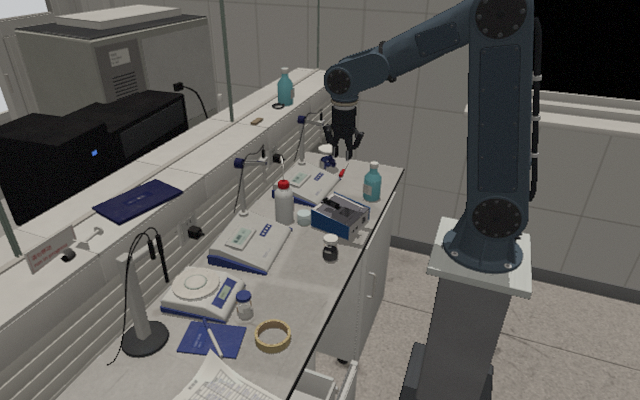

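The latch has the same profile as when it was fully sprung out, and its nose now sits over the cover's edge. The cover is flush (outer face 5.1 mm above the seat), the bystanders stand where they did, and the robot touches nothing.

```bash
python3 -c "
from bench import manip
manip.sign_off(); print(manip.current_time())"
```

```text
the job is handed in; nothing more can be done
the job is handed in; nothing more can be done
```

The power pack is in its cradle, the cover is refitted and latched, and the job is handed in. The last clock reading before that was 35.4 s, against the 72 s limit.

- **Pack:** I laid it in the cradle and checked it before covering it. It measured within about 0.2 mm and 0.2° of where it belongs, with its top 6 mm below the seat, as expected when seated.
- **Cover:** I slid the lip under the ledge at a 16° tilt, swung the upper edge shut, and pressed to about 17 N. The plate's outer face now lies 5.0–5.2 mm above the seat over its whole length, so the 5 mm plate is flush.
- **Latch:** Its measured profile is the same as when it was sprung out at the start, with the nose at x ≈ 123 mm. The cover's edge, at about 126 mm, is under it.
- **Bystanders:** The blue bottle, wash bottle, caps jar and beaker were found again within about 6 mm of their first sightings.
- **Checks that disagreed or were missed:**
  - The network's top-camera result for sample jar 1 landed on the logger, a false hit. The side camera has the jar within about 3 mm of where it was.
  - The top camera missed the beaker, but the side camera confirmed it.
  - I never ran the detector for sample jar 2, so it was not checked by name.

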